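# Draw a fossil tray into the imaging bay and lock it

## Robot

A 6-joint arm with a two-finger parallel gripper is mounted at the origin on the work surface. World frame = base frame: x ahead of the robot, y to its left, z up, the work surface at z = 0. Lengths are in m, angles in rad, forces in N, time in s.
With the tool pointing down it reaches from about 0.3 to 0.775 m from the base axis. Payload 14.6 kg.
Tool frame: the origin (TCP) lies midway between the tips of the shut fingers; the grasp point (between the pads) lies 19 mm behind it; z points along the fingers, x is the direction in which the jaws open and shut, and the axes are right-handed (so a half turn about z gives the same grasp; the last joint's range is limited). The gripper opens to 85 mm and grips with 20 to 120 N. Pads are 22 mm wide; open, the fingers measure 114 mm over their backs; the gripper's body (76 mm by 85 mm) begins 54 mm behind the grasp point. The pads swing forward as they close: fully open they stand 13 mm farther back than shut.
Start: joints at [1.043, 0.3, 1.521, -0, 1.321, -0.067], TCP at [0.245, 0.493, 0.231] pointing down, gripper open.
Joint ranges: [-3.03, 3.03], [-0.79, 2.21], [0.23, 2.52], [-1.04, 4.18], [0, 3.07], [-2.55, 2.55]. Speed limits (rad/s): [2.22, 2.22, 2.57, 3.14, 3.14, 3.14].

## Interface

Orientations are given as a rotation vector (axis times angle).
In Python, from rig import get_obs, capture, hand_in gives the robot as it stands.
- The arm moves only by the tool drive_tool, never from a script. Its argument "rows" is one flat list of numbers, 7 for each row, row after row: the gripper command: -1 is shut, 1 is fully open, values between are in proportion, then the shift along the tool's x, y, z in m, then the turn, a rotation vector about the tool's x, y, z in degrees. A call has 1 to 12 rows; each row is the pose to reach, as a shift and turn from the pose commanded when the call began, along the tool's axes at that moment; what a row does not reach only later rows make up. A row lasts 1/8 s, in which the tool goes at most 62.5 mm and 10.7 degrees, less where a joint would pass 70% of its speed; a pose out of reach is approached as far as the arm can. A call with a gripper value outside its range is refused whole. The fingers move at their own pace and stop on an object; the grip force is fixed at half the most. Time passes only in rows, so rows that repeat a pose let the fingers close. It gives the time, the measured TCP pose, the force and the opening at its end, in the units of the state.
- get_obs(): the state, without advancing time (a new reading comes with each control period).
- capture(name): name is "scene" or "top"; returns a dict with "pixels" (400x640x3 uint8, red, green, blue), "fx", "fy", "cx", "cy" (pixels), "k1" (the pictures are not rectified: a ray, as slopes to the right and down, at radius r is drawn at 1 + k1 r^2 times it, then the intrinsics apply), "R" (3x3) and "t" (3): a world point X has camera coordinates R X + t. Camera axes: x right, y down, z forward; pixel columns grow to the right and rows downward; lengths in m; the calibration is good to about 2 mm. A picture is of the moment at which its call begins. There is no depth.
- hand_in(): hands the job in, once; it reports no verdict.
The state is a dict: "clock": time; "q": joint angles; "qvel": joint speeds; "joint_efforts": joint torques, N m; "tool_pos": TCP position; "ee_rot": TCP orientation; "force": force on the tool from outside, world axes, zero at the start; "moment": the same for the moment, N m; "gripper_width": finger opening in m.
Only numpy, scipy, OpenCV 4.12 (cv2) and the standard library are available. Lean on these libraries where they do the work, as an engineer would, in place of code of your own. Each camera call takes 0.05 s, during which the arm holds its last target.

## Task

Hook your fingertips behind the far lip of the white foam-filled specimen tray and draw it towards you, in between the guide rails of the bay, until it is fully home; hold it pressed against the bay's stop for about half a second with about 12 N (beyond what it takes to slide it), gently: never 20 N or more on the stop. Then let go of the tray and slide the keeper bar by its knob all the way across behind the tray. The two fossils must keep lying where they are on the foam, and everything else on the table is to be left alone.

Things in the scene. Friction and masses are not known exactly. Their poses are not given: they have to be found in the camera images.
- tray: White specimen tray, 140 mm deep (x), 190 wide (y), 45 high, 0.34 to 0.61 kg, loose on the table, filled to the rim with firm grey foam so that no finger fits inside its walls. Origin: centre of underside. Outer face of the far wall at its x = +70 mm: hook here; the table is free for 80 mm beyond it. A pull of roughly 3 to 10 N slides it (varies; feel it).
- dock: Bay fixed to the table. Origin on the table, near the centre of a home tray (which lies at dock x = -13 to +2 mm by the setting of the stop, axes parallel). x points out of its mouth, away from the robot; the tray enters along -x. Guide rails 20 mm high, of slick plastic, inner faces at y = +-98 mm, x = -77 to 58 mm, then flares out to y = +-120 at x = 115. Keeper bed on the +y side: x 68 to 94, y 160 to 310, 32 mm high.
- stop: Adjustable stop of the bay: bracket fixed to the table, its pose here (origin and axes those of the dock), carrying a dark bar 150 mm wide, 34 high. The bar's face towards the tray is set anywhere from dock x = -68 to -83 mm; the setting is not in this pose: feel for it. It stays set, but sits on stiff rubber: gives 1 mm per 10 N towards -x and springs back.
- keeper (a joint): Travel (m) of the keeper, a steel bar 130 mm long, at dock x = 74 to 88 mm, 25 to 37 mm above the table, that slides along dock -y with 1.5 N friction and stays where left. 0: open, tip at dock y = 125 mm, clear of the tray. 0.080: fully across, at its end stop, tip at y = 45 mm, behind the far wall of a home tray with 2 to 17 mm play. Starts at 0 to 0.006.
- keeper_knob (a point): Point in the black upright knob on the keeper bar, 48 mm above the table, moving with it. The knob is 14 mm in dock x, 16 mm in dock y, from 37 to 73 mm above the table; at keeper travel q (mm) it is at dock x = 81, y = 187 - q. Push it from its outer (+y) side or pinch it from above.
- ammonite: Dark round fossil, 52 mm across, 17 mm high, loose on the tray's foam. Origin: centre of underside, in the tray's frame at about x = -25, y = +45 mm.
- vertebra: Bone-coloured fossil, about 54 x 56 x 20 mm, loose on the tray's foam. Origin: under its round core, in the tray's frame at about x = -25, y = -45 mm.
- brush: Bystander: brush, 160 mm long, lying.
- caliper: Bystander: steel caliper, 180 mm long, lying. Origin mid-beam.
- dish: Bystander: white dish, 90 mm across, 22 mm high.
- loupe: Bystander: black loupe, 38 mm across, 38 mm high.
- jar: Bystander: glass jar, 44 mm across, 60 mm high.
- carton: Bystander: empty cardboard tray 100 x 130 x 30 mm.
- bone: Bystander: long bone, 130 mm long, lying.
Mind the look-alikes: they are no part of the job. What is shaped like the ammonite but red is not meant. Leave any green or red look-alike of the tray alone.

How it is judged:
By the outcome, as a careful person would: the job done as asked, in the order asked, and still so for the second after the job is handed in, with the robot touching nothing.
It also fails if it takes over 64 s, if anything falls off the work surface, if the arm or the gripper's body presses on something with over 40 N, if the wrist force passes 120 N, or if a joint passes its speed limit or range.

## Working session

There is one attempt and no reset: what is moved stays moved. The work goes in short steps, Python scripts to look and compute and a tool call to move; the robot and the scene stay as the last step left them, time stands still between calls to the robot, and variables do not carry over. Pictures are saved under pics/ and viewed, and the job is handed in when it is done.

Besides the shell and the picture viewer there is one more tool, called as name(argument=value, ...), one argument or row to a line, values as JSON. drive_tool: Moves the arm, as the interface text tells. Its arguments: {"type":"object","properties":{"rows":{"type":"array"}},"required":["rows"]}

```bash
mkdir -p pics; ls; python3 - <<'E'
from rig import get_obs,capture
import cv2,numpy as np,pickle
o=get_obs();print(o)
for n in("scene","top"):
    c=capture(n);cv2.imwrite(f"pics/{n}0.png",c["pixels"][:,:,::-1])
    pickle.dump(c,open(f"{n}0.pkl","wb"))
    print(n,{k:v for k,v in c.items() if k!="pixels"})
E
```

```text
pics
{'clock': 0.0, 'q': array([ 1.04340809e+00,  3.00510605e-01,  1.52164716e+00,  2.68430903e-05,
        1.32074354e+00, -6.65984017e-02]), 'qvel': array([ 0.00012019, -0.00058731,  0.00200795, -0.00044701,  0.00183172,
       -0.00055935]), 'joint_efforts': array([ 3.53449010e-03, -5.43494725e+01, -3.61799097e+01,  6.87519059e-05,
        3.93435883e-03, -2.72054200e-05]), 'tool_pos': array([0.24442097, 0.49240464, 0.23067171]), 'ee_rot': array([ 2.66953831e+00,  1.65512923e+00, -1.83410224e-03]), 'force': array([ 0.66711278,  0.52818878, -0.43488585]), 'moment': array([ 0.0220713 , -0.03218388, -0.0030684 ]), 'gripper_width': 0.08539953302035207}
scene {'fx': 478.41315136145664, 'fy': 478.41315136145664, 'cx': 311.3262275959328, 'cy': 204.373104157461, 'k1': -0.0902251734363795, 'R': array([[-0.42108913,  0.90701126, -0.00381061],
       [ 0.55246424,  0.25315059, -0.794165  ],
       [-0.71935194, -0.33651948, -0.60769024]]), 't': array([ 0.23874522, -0.25614747,  1.74090985])}
top {'fx': 387.1018251938076, 'fy': 387.1018251938076, 'cx': 322.0634203091083, 'cy': 198.28902528399752, 'k1': -0.05731930947150042, 'R': array([[-0.02011979, -0.99946091,  0.0259439 ],
       [-0.9858837 ,  0.01551901, -0.1667108 ],
       [ 0.16621831, -0.02893186, -0.98566446]]), 't': array([-0.00792921,  0.55732935,  1.09331139])}
```

View pics/scene0.png

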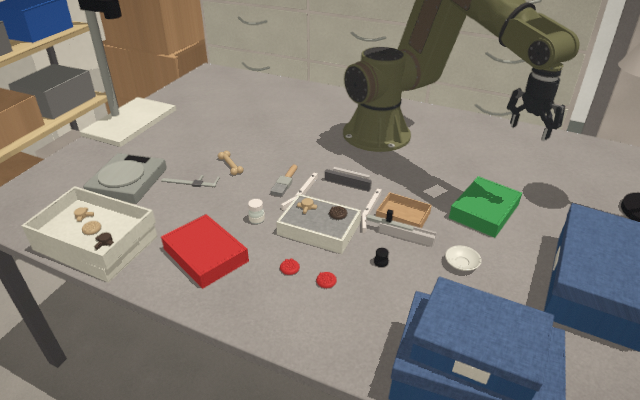

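View pics/top0.png

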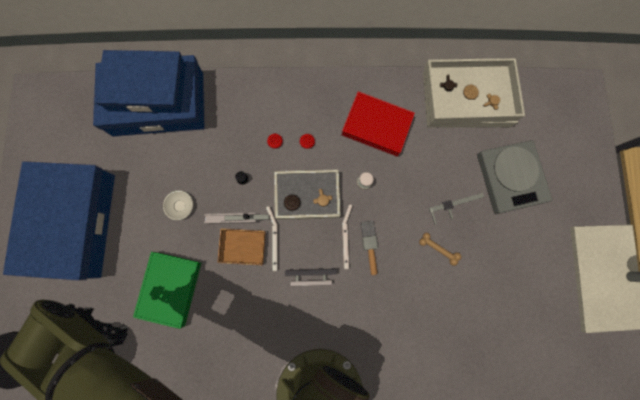

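The target is the foam-filled white tray at scene (320,222) / top (307,194). Look-alikes are the white fossil box at scene (90,228) / top (475,92), the red box at (205,248) / (378,123), the green box at (486,205) / (168,290) and the carton at (404,210) / (243,247). The red discs are at (290,267) and (327,280). I'll check the choice in close crops.

```bash
cat > h.py <<'E'
import numpy as np,cv2,pickle
def pr(c,X):
    X=np.atleast_2d(X);p=X@c["R"].T+c["t"];s=p[:,:2]/p[:,2:];r2=(s**2).sum(1,keepdims=True)
    s=s*(1+c["k1"]*r2);return s*c["fx"]+[c["cx"],c["cy"]]
def ray(c,uv,z):
    uv=np.atleast_2d(np.asarray(uv,float));K=np.array([[c["fx"],0,c["cx"]],[0,c["fy"],c["cy"]],[0,0,1]])
    s=cv2.undistortPoints(uv.reshape(-1,1,2),K,np.array([c["k1"],0,0,0,0.])).reshape(-1,2)
    d=np.c_[s,np.ones(len(s))]@c["R"];o=-c["R"].T@c["t"]
    return o+d*((z-o[2])/d[:,2])[:,None]
def crop(c,x0,y0,x1,y1,k,f):
    cv2.imwrite(f,cv2.resize(c["pixels"][y0:y1,x0:x1,::-1],None,fx=k,fy=k,interpolation=cv2.INTER_CUBIC))
E
python3 - <<'E'
from h import *
c=pickle.load(open("top0.pkl","rb"));crop(c,195,160,395,300,4,"pics/tc.png")
c=pickle.load(open("scene0.pkl","rb"));crop(c,265,155,445,275,4,"pics/sc.png")
E
```

```text
(no output)
```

View pics/tc.png

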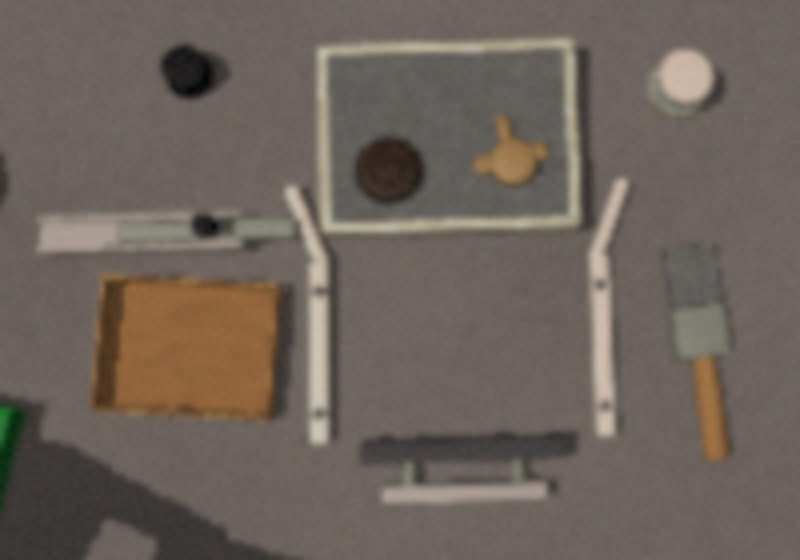

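View pics/sc.png

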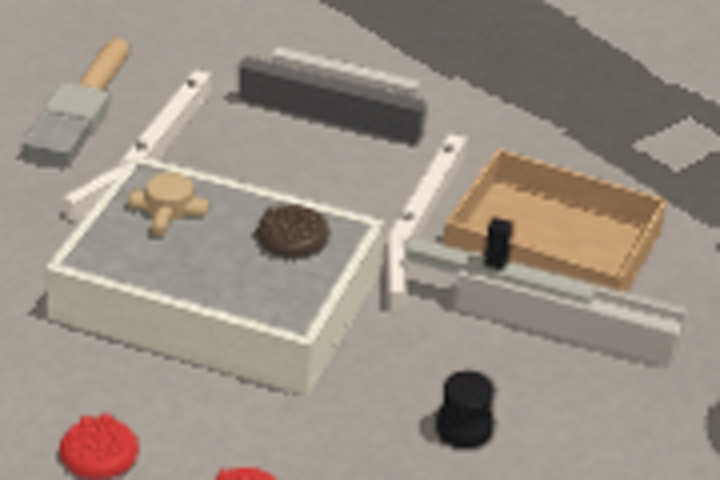

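```bash
cat > fit.py <<'E'
from h import *
from scipy.optimize import least_squares
T=pickle.load(open("top0.pkl","rb"));S=pickle.load(open("scene0.pkl","rb"))
tp=lambda *a:np.array(a,float)/4+[195,160]-.375
sp=lambda *a:np.array(a,float)/4+[265,155]-.375
def fit(model,obs,x0):
    def f(p):
        R=np.array([[np.cos(p[2]),-np.sin(p[2])],[np.sin(p[2]),np.cos(p[2])]])
        out=[]
        for c,m,uv in obs:
            P=np.c_[m[:,:2]@R.T+p[:2],m[:,2]];out.append((pr(c,P)-uv).ravel())
        return np.concatenate(out)
    r=least_squares(f,x0,loss="soft_l1");return r.x,f(r.x).reshape(-1,2)
m=np.array
# tray: far+y, far-y, near-y, near+y
tm=m([[.07,.095,.045],[.07,-.095,.045],[-.07,-.095,.045],[-.07,.095,.045]])
tt=tp((319,47),(574,40),(581,229),(322,234)); ts=sp((308,342),(50,268),(140,160),(382,224))
dm=m([[-.077,.098,.02],[.058,.098,.02],[-.077,-.098,.02],[.058,-.098,.02]])
dt=tp((329,443),(328,258),(597,436),(590,256))
km=m([[.094,.310,.032],[.068,.310,.032]]);kt=tp((38,216),(38,252))
if __name__=="__main__":
    np.set_printoptions(precision=4,suppress=True)
    print(ray(T,tt,.045),ray(S,ts,.045),sep="\n")
    for o in ([(T,tm,tt)],[(S,tm,ts)],[(T,tm,tt),(S,tm,ts)]): print("tray",*fit(tm,o,[.55,0,0]))
    D,r=fit(dm,[(T,dm,dt),(T,km,kt)],[.4,0,0]);print("dock",D,r)
    # overlay
    def w(p,P):
        R=m([[np.cos(p[2]),-np.sin(p[2])],[np.sin(p[2]),np.cos(p[2])]]);P=np.atleast_2d(P);return np.c_[P[:,:2]@R.T+p[:2],P[:,2]]
    t,_=fit(tm,[(T,tm,tt),(S,tm,ts)],[.55,0,0])
    for c,x0,y0,x1,y1,f in((T,195,160,395,300,"pics/to.png"),(S,265,155,445,275,"pics/so.png")):
        im=cv2.resize(c["pixels"][y0:y1,x0:x1,::-1],None,fx=4,fy=4,interpolation=cv2.INTER_CUBIC)
        L=[w(t,tm[[0,1,2,3,0]]),w(t,tm[[0,1,2,3,0]]*[1,1,0])]
        for s in(1,-1):
          for z in (0,.02):L.append(w(D,[[-.077,s*.098,z],[.058,s*.098,z],[.115,s*.12,z]]))
        L.append(w(D,[[.068,.16,.032],[.094,.16,.032],[.094,.31,.032],[.068,.31,.032],[.068,.16,.032]]))
        L.append(w(D,[[.081,.187,.037],[.081,.187,.073]]))
        for x in(-.068,-.083):L.append(w(D,[[x,-.075,.034],[x,.075,.034]]))
        for l in L: cv2.polylines(im,[np.int32((pr(c,l)+.375-[x0,y0])*4)],False,(0,255,255),1)
        cv2.imwrite(f,im)
E
python3 fit.py
```

```text
[[ 0.641   0.1225  0.045 ]
 [ 0.6436 -0.0678  0.045 ]
 [ 0.5014 -0.0691  0.045 ]
 [ 0.5009  0.1202  0.045 ]]
[[ 0.6385  0.1183  0.045 ]
 [ 0.6416 -0.0656  0.045 ]
 [ 0.5073 -0.0645  0.045 ]
 [ 0.5049  0.1189  0.045 ]]
tray [0.5717 0.0264 0.0098] [[ 0.1184  0.0637]
 [ 0.0249  0.327 ]
 [ 0.0375 -0.4343]
 [-0.1807  0.0371]]
tray [ 0.5724  0.0263 -0.0015] [[ 0.4697  1.2724]
 [-1.1618 -0.1814]
 [-0.5185 -1.3048]
 [ 1.1651 -0.2445]]
tray [0.5718 0.0263 0.0061] [[ 0.2403 -0.1029]
 [ 0.1496  0.3946]
 [-0.015  -0.36  ]
 [-0.2377 -0.1322]
 [ 0.871   1.0313]
 [-0.9991 -0.0853]
 [-0.6954 -1.3128]
 [ 1.1593 -0.5492]]
dock [0.4271 0.0202 0.0065] [[-0.0046  0.1962]
 [-0.1609  0.4408]
 [-0.0914  0.1554]
 [ 0.0699 -0.616 ]
 [ 0.1925  0.0041]
 [-0.0022 -0.2412]]
```

View pics/to.png

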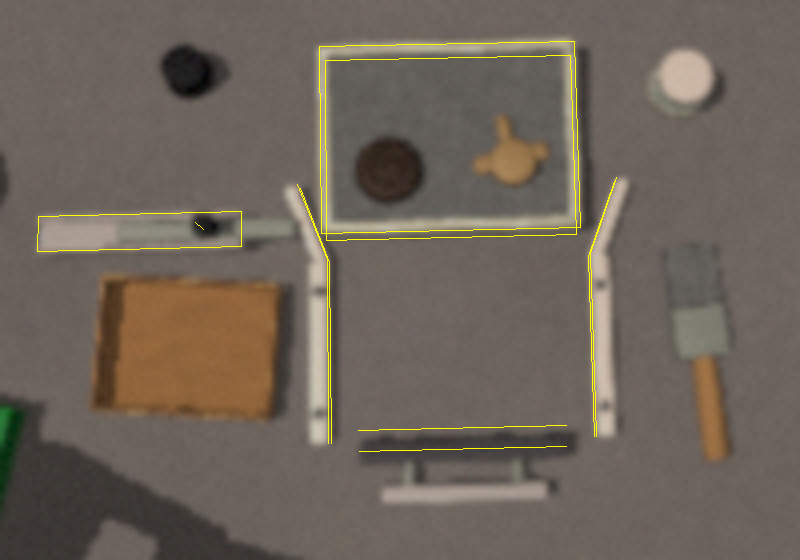

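View pics/so.png

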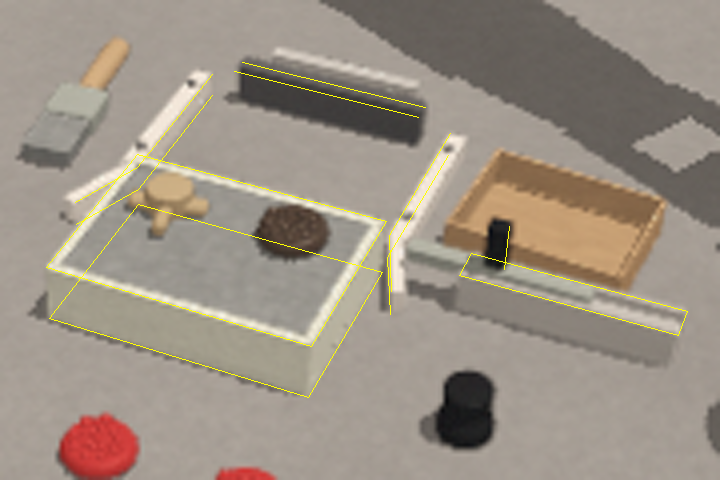

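```bash
cat >> h.py <<'E'
from scipy.spatial.transform import Rotation as Ro
YAW=0.0065
def togo(o,target,yaw_x=np.pi/2+YAW):
    R=Ro.from_rotvec(o["ee_rot"]);d=R.inv().apply(np.array(target)-o["tool_pos"])
    x=np.array([np.cos(yaw_x),np.sin(yaw_x),0]);z=np.array([0,0,-1.]);G=Ro.from_matrix(np.c_[x,np.cross(z,x),z])
    return d.round(4),np.rad2deg((R.inv()*G).as_rotvec()).round(2)
E
python3 - <<'E'
from h import *
from rig import get_obs
print(togo(get_obs(),[.674,.027,.18]))
E
```

```text
(array([-0.2259,  0.5917,  0.051 ]), array([-2.000e-02,  6.000e-02, -2.677e+01]))
```

drive_tool(
  rows=[1, -0.226, 0.592, 0.051, 0, 0, -26.8, 1, -0.226, 0.592, 0.051, 0, 0, -26.8, 1, -0.226, 0.592, 0.051, 0, 0, -26.8, 1, -0.226, 0.592, 0.051, 0, 0, -26.8, 1, -0.226, 0.592, 0.051, 0, 0, -26.8, 1, -0.226, 0.592, 0.051, 0, 0, -26.8, 1, -0.226, 0.592, 0.051, 0, 0, -26.8, 1, -0.226, 0.592, 0.051, 0, 0, -26.8, 1, -0.226, 0.592, 0.051, 0, 0, -26.8, 1, -0.226, 0.592, 0.051, 0, 0, -26.8, 1, -0.226, 0.592, 0.051, 0, 0, -26.8, 1, -0.226, 0.592, 0.051, 0, 0, -26.8],
)

```text
clock: 1.6
tool_pos: [0.6746, 0.0256, 0.179]
ee_rot: [-2.215, -2.226, 0.002]
force: [0.3, -0.2, 1.1]
gripper_width: 0.0853
```

```bash
python3 - <<'E'
from h import *
from rig import get_obs,capture
o=get_obs();print(o["tool_pos"],togo(o,[.674,.027,.01]))
c=capture("scene");crop(c,240,120,440,270,4,"pics/s1.png")
E
```

```text
[0.67455438 0.02557989 0.17896964] (array([ 0.0014, -0.0003,  0.169 ]), array([-0.1 , -0.  , -0.09]))
```

View pics/s1.png

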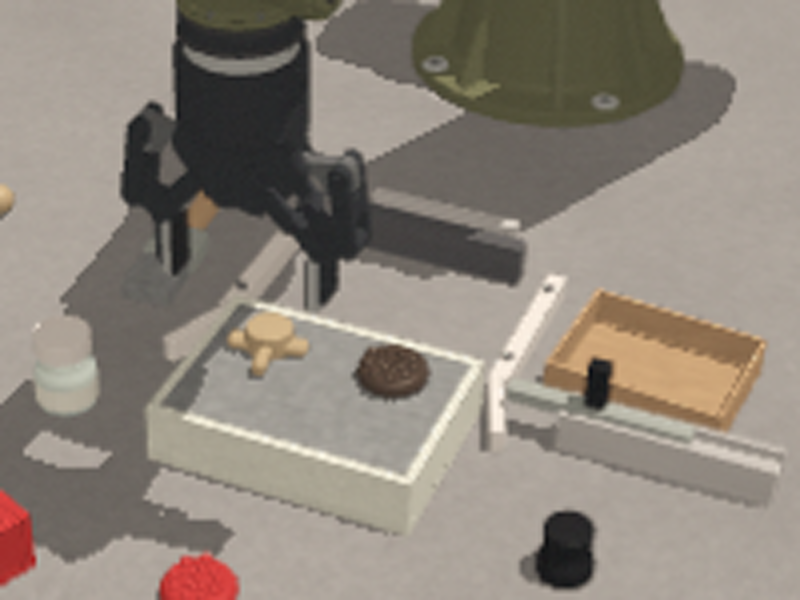

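drive_tool(
  rows=[1, 0.001, 0, 0.05, 0, 0, 0, 1, 0.001, 0, 0.1, 0, 0, 0, 1, 0.001, 0, 0.135, 0, 0, 0, 1, 0.001, 0, 0.155, 0, 0, 0, 1, 0.001, 0, 0.169, 0, 0, 0, 1, 0.001, 0, 0.169, 0, 0, 0],
)

```text
clock: 2.4
tool_pos: [0.6742, 0.0282, 0.0113]
ee_rot: [-2.213, -2.229, 0.0]
force: [-0.6, 0.4, 0.7]
gripper_width: 0.0852
```

```bash
python3 - <<'E'
from h import *
from rig import get_obs,capture
o=get_obs();print(o["tool_pos"],togo(o,[.660,.027,.01]))
c=capture("scene");crop(c,240,120,440,270,4,"pics/s2.png")
E
```

```text
[0.67423215 0.02820677 0.01125759] (array([-0.0011, -0.0142,  0.0013]), array([-0.02, -0.  ,  0.04]))
```

View pics/s2.png

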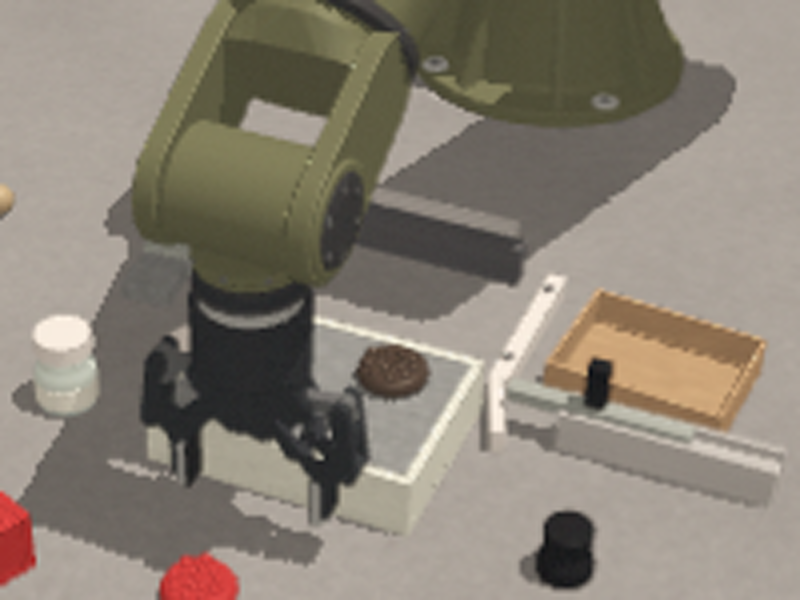

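drive_tool(
  rows=[1, 0, -0.003, 0.003, 0, 0, 0, 1, 0, -0.006, 0.003, 0, 0, 0, 1, 0, -0.009, 0.003, 0, 0, 0, 1, 0, -0.012, 0.003, 0, 0, 0, 1, 0, -0.015, 0.003, 0, 0, 0, 1, 0, -0.018, 0.003, 0, 0, 0],
)

```text
clock: 3.2
tool_pos: [0.6561, 0.0278, 0.0083]
ee_rot: [2.214, 2.229, -0.0]
force: [-0.4, 0.3, -0.4]
gripper_width: 0.0857
```

drive_tool(
  rows=[1, 0, -0.002, 0, 0, 0, 0, 1, 0, -0.004, 0, 0, 0, 0, 1, 0, -0.006, 0, 0, 0, 0, 1, 0, -0.008, 0, 0, 0, 0, 1, 0, -0.01, 0, 0, 0, 0],
)

```text
clock: 3.82
tool_pos: [0.6463, 0.0278, 0.0083]
ee_rot: [2.214, 2.229, 0.0]
force: [3.5, -0.3, -0.8]
gripper_width: 0.0851
```

drive_tool(
  rows=[1, 0, -0.003, 0, 0, 0, 0, 1, -0.001, -0.007, 0, 0, 0, 0, 1, -0.002, -0.011, 0, 0, 0, 0, 1, -0.003, -0.015, 0, 0, 0, 0, 1, -0.004, -0.019, 0, 0, 0, 0, 1, -0.005, -0.023, 0, 0, 0, 0, 1, -0.006, -0.027, 0, 0, 0, 0],
)

```text
clock: 4.7
tool_pos: [0.6193, 0.0217, 0.0085]
ee_rot: [2.213, 2.229, 0.001]
force: [5.0, 1.9, 0.5]
gripper_width: 0.0857
```

```bash
python3 - <<'E'
from h import *
from rig import get_obs,capture
o=get_obs();print(o["tool_pos"],o["force"],o["moment"])
c=capture("top");pickle.dump(c,open("top2.pkl","wb"));crop(c,195,160,395,300,4,"pics/t2.png")
E
```

```text
[0.61925642 0.0216703  0.00847013] [5.00806682 1.87324897 0.47637448] [ 0.02946715 -0.6944718  -0.07324255]
```

View pics/t2.png

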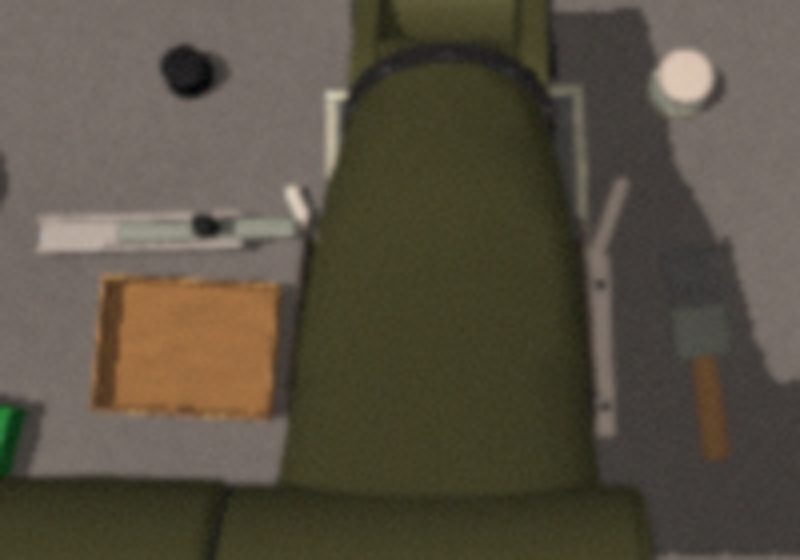

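```bash
python3 - <<'E'
from h import *
c=pickle.load(open("top2.pkl","rb"))
P=ray(c,np.array([[327,92],[584,87]])/4+[195-.375,160-.375],.045);print(P,P.mean(0))
D=np.array([.4271,.0202]);d=P.mean(0)[:2]-D;print(d[0]+.0065*d[1],d[1]-.0065*d[0])
E
```

```text
[[ 0.60663027  0.11652505  0.045     ]
 [ 0.60760371 -0.07428333  0.045     ]] [0.60711699 0.02112086 0.045     ]
0.18002297284968619 -0.00024925120213976784
```

drive_tool(
  rows=[1, 0, -0.003, 0, 0, 0, 0, 1, 0, -0.008, 0, 0, 0, 0, 1, 0, -0.014, 0, 0, 0, 0, 1, 0, -0.02, 0, 0, 0, 0, 1, 0, -0.026, 0, 0, 0, 0, 1, 0, -0.032, 0, 0, 0, 0, 1, 0, -0.038, 0, 0, 0, 0, 1, 0, -0.044, 0, 0, 0, 0, 1, 0, -0.05, 0, 0, 0, 0, 1, 0, -0.056, 0, 0, 0, 0, 1, 0, -0.062, 0, 0, 0, 0, 1, 0, -0.068, 0, 0, 0, 0],
)

```text
clock: 6.25
tool_pos: [0.5513, 0.021, 0.0084]
ee_rot: [2.213, 2.229, 0.001]
force: [5.4, -0.5, 0.5]
gripper_width: 0.0853
```

```bash
python3 - <<'E'
from h import *
from rig import get_obs,capture
o=get_obs();print(o["tool_pos"],o["force"],o["moment"],togo(o,[.52,.0208,.0085]))
c=capture("scene");crop(c,240,120,440,270,4,"pics/s3.png")
E
```

```text
[0.5513181  0.02104528 0.0084189 ] [ 5.42871199 -0.48033879  0.48319113] [ 0.02021077 -0.74410553  0.01565612] (array([-0.    , -0.0313, -0.0001]), array([0.03, 0.  , 0.03]))
```

View pics/s3.png

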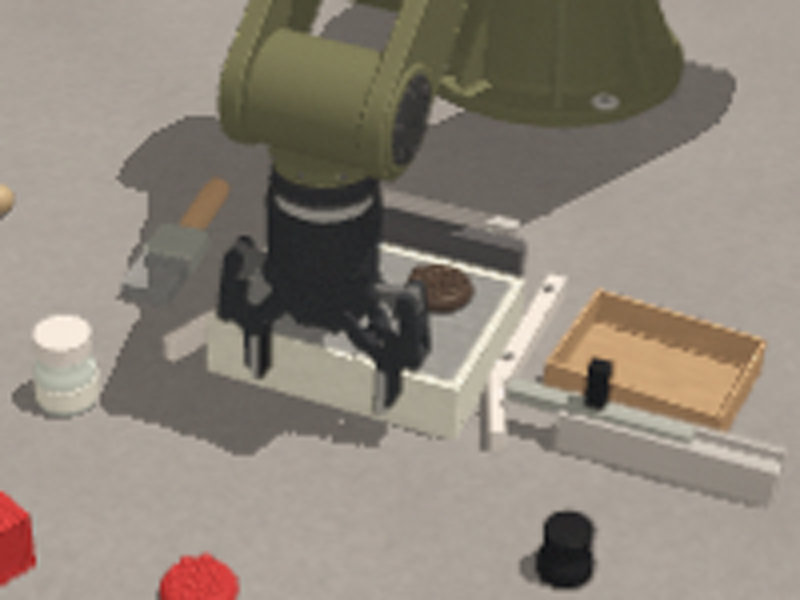

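drive_tool(
  rows=[1, 0, -0.003, 0, 0, 0, 0, 1, 0, -0.007, 0, 0, 0, 0, 1, 0, -0.011, 0, 0, 0, 0, 1, 0, -0.015, 0, 0, 0, 0, 1, 0, -0.019, 0, 0, 0, 0, 1, 0, -0.023, 0, 0, 0, 0, 1, 0, -0.027, 0, 0, 0, 0, 1, 0, -0.03, 0, 0, 0, 0, 1, 0, -0.0325, 0, 0, 0, 0],
)

```text
clock: 7.42
tool_pos: [0.519, 0.0209, 0.0084]
ee_rot: [2.213, 2.229, 0.0]
force: [4.7, -0.2, 0.6]
gripper_width: 0.0852
```

drive_tool(
  rows=[1, 0, -0.0015, 0, 0, 0, 0, 1, 0, -0.003, 0, 0, 0, 0, 1, 0, -0.0045, 0, 0, 0, 0, 1, 0, -0.006, 0, 0, 0, 0],
)

```text
clock: 7.92
tool_pos: [0.5131, 0.0208, 0.0084]
ee_rot: [2.213, 2.229, 0.001]
force: [5.4, -0.2, 1.0]
gripper_width: 0.0855
```

drive_tool(
  rows=[1, 0, -0.001, 0, 0, 0, 0, 1, 0, -0.002, 0, 0, 0, 0],
)

```text
clock: 8.18
tool_pos: [0.5111, 0.0208, 0.0084]
ee_rot: [2.213, 2.229, 0.001]
force: [4.8, -0.7, 0.5]
gripper_width: 0.0853
```

drive_tool(
  rows=[1, 0, -0.0008, 0, 0, 0, 0],
)

```text
clock: 8.3
tool_pos: [0.5103, 0.0208, 0.0084]
ee_rot: [2.213, 2.229, 0.001]
force: [4.6, 0.2, 0.4]
gripper_width: 0.0851
```

drive_tool(
  rows=[1, 0, -0.0008, 0, 0, 0, 0],
)

```text
clock: 8.43
tool_pos: [0.5095, 0.0208, 0.0084]
ee_rot: [2.213, 2.229, 0.001]
force: [4.7, 0.4, -0.8]
gripper_width: 0.0858
```

drive_tool(
  rows=[1, 0, -0.0008, 0, 0, 0, 0],
)

```text
clock: 8.55
tool_pos: [0.5087, 0.0208, 0.0084]
ee_rot: [2.213, 2.229, 0.001]
force: [4.7, 0.5, 0.2]
gripper_width: 0.0851
```

drive_tool(
  rows=[1, 0, -0.0008, 0, 0, 0, 0],
)

```text
clock: 8.68
tool_pos: [0.5079, 0.0208, 0.0084]
ee_rot: [2.213, 2.229, 0.001]
force: [5.1, 0.1, -0.3]
gripper_width: 0.0853
```

drive_tool(
  rows=[1, 0, -0.0007, 0, 0, 0, 0],
)

```text
clock: 8.8
tool_pos: [0.5072, 0.0208, 0.0084]
ee_rot: [2.213, 2.229, 0.0]
force: [5.3, 0.5, 1.0]
gripper_width: 0.0849
```

drive_tool(
  rows=[1, 0, -0.0008, 0, 0, 0, 0],
)

```text
clock: 8.93
tool_pos: [0.5064, 0.0208, 0.0084]
ee_rot: [2.213, 2.229, 0.001]
force: [5.7, -0.9, 1.1]
gripper_width: 0.0852
```

drive_tool(
  rows=[1, 0, -0.0007, 0, 0, 0, 0],
)

```text
clock: 9.05
tool_pos: [0.5057, 0.0208, 0.0084]
ee_rot: [2.213, 2.229, 0.001]
force: [5.5, 0.9, 0.9]
gripper_width: 0.0853
```

drive_tool(
  rows=[1, 0, -0.0007, 0, 0, 0, 0],
)

```text
clock: 9.18
tool_pos: [0.505, 0.0208, 0.0084]
ee_rot: [2.213, 2.229, 0.001]
force: [5.2, 0.0, 0.1]
gripper_width: 0.0854
```

drive_tool(
  rows=[1, 0, -0.0007, 0, 0, 0, 0],
)

```text
clock: 9.3
tool_pos: [0.5043, 0.0207, 0.0084]
ee_rot: [2.213, 2.229, 0.0]
force: [5.3, -0.0, 1.1]
gripper_width: 0.0858
```

drive_tool(
  rows=[1, 0, -0.0007, 0, 0, 0, 0],
)

```text
clock: 9.43
tool_pos: [0.5036, 0.0207, 0.0084]
ee_rot: [2.213, 2.229, 0.001]
force: [4.8, -0.2, 0.3]
gripper_width: 0.0854
```

drive_tool(
  rows=[1, 0, -0.0007, 0, 0, 0, 0],
)

```text
clock: 9.55
tool_pos: [0.5029, 0.0207, 0.0084]
ee_rot: [2.213, 2.229, 0.001]
force: [4.9, -0.4, 0.8]
gripper_width: 0.0856
```

drive_tool(
  rows=[1, 0, -0.0007, 0, 0, 0, 0],
)

```text
clock: 9.68
tool_pos: [0.5022, 0.0207, 0.0084]
ee_rot: [2.213, 2.229, 0.001]
force: [6.8, -1.3, -0.7]
gripper_width: 0.0858
```

drive_tool(
  rows=[1, 0, -0.0007, 0, 0, 0, 0],
)

```text
clock: 9.8
tool_pos: [0.5018, 0.0207, 0.0085]
ee_rot: [2.213, 2.228, 0.002]
force: [9.4, -0.9, -0.7]
gripper_width: 0.0855
```

drive_tool(
  rows=[1, 0, -0.0008, 0, 0, 0, 0],
)

```text
clock: 9.93
tool_pos: [0.5015, 0.0206, 0.0087]
ee_rot: [2.213, 2.227, 0.003]
force: [11.8, -0.2, -1.8]
gripper_width: 0.0854
```

drive_tool(
  rows=[1, 0, -0.0009, 0, 0, 0, 0],
)

```text
clock: 10.05
tool_pos: [0.5012, 0.0206, 0.0089]
ee_rot: [2.212, 2.227, 0.005]
force: [14.7, -0.1, -2.4]
gripper_width: 0.0854
```

drive_tool(
  rows=[1, 0, -0.0008, 0, 0, 0, 0],
)

```text
clock: 10.18
tool_pos: [0.501, 0.0206, 0.0092]
ee_rot: [2.211, 2.226, 0.006]
force: [17.7, -0.1, -2.0]
gripper_width: 0.0855
```

drive_tool(
  rows=[1, 0, 0, 0, 0, 0, 0],
)

```text
clock: 10.3
tool_pos: [0.5009, 0.0206, 0.0091]
ee_rot: [2.211, 2.226, 0.006]
force: [16.2, -0.3, -1.6]
gripper_width: 0.0857
```

drive_tool(
  rows=[1, 0, 0, 0, 0, 0, 0, 1, 0, 0, 0, 0, 0, 0],
)

```text
clock: 10.55
tool_pos: [0.501, 0.0206, 0.0091]
ee_rot: [2.211, 2.226, 0.006]
force: [15.8, 0.1, -2.2]
gripper_width: 0.0855
```

drive_tool(
  rows=[1, 0, 0, 0, 0, 0, 0, 1, 0, 0, 0, 0, 0, 0],
)

```text
clock: 10.8
tool_pos: [0.501, 0.0206, 0.0092]
ee_rot: [2.211, 2.226, 0.006]
force: [16.0, -0.5, -2.3]
gripper_width: 0.0853
```

drive_tool(
  rows=[1, 0, -0.0003, 0, 0, 0, 0, 1, 0, -0.0003, 0, 0, 0, 0, 1, 0, -0.0003, 0, 0, 0, 0, 1, 0, -0.0003, 0, 0, 0, 0, 1, 0, -0.0003, 0, 0, 0, 0],
)

```text
clock: 11.42
tool_pos: [0.5009, 0.0206, 0.0093]
ee_rot: [2.211, 2.226, 0.007]
force: [17.9, -0.3, -1.5]
gripper_width: 0.0853
```

drive_tool(
  rows=[1, 0, 0.001, 0, 0, 0, 0, 1, 0, 0.002, 0, 0, 0, 0, 1, 0, 0.003, 0, 0, 0, 0, 1, 0, 0.005, 0, 0, 0, 0, 1, 0, 0.01, 0, 0, 0, 0, 1, 0, 0.02, 0, 0, 0, 0, 1, 0, 0.025, -0.02, 0, 0, 0, 1, 0, 0.025, -0.06, 0, 0, 0, 1, 0, 0.025, -0.11, 0, 0, 0, 1, 0, 0.025, -0.14, 0, 0, 0, 1, 0, 0.025, -0.14, 0, 0, 0],
)

```text
clock: 12.8
tool_pos: [0.5248, 0.0209, 0.1505]
ee_rot: [2.211, 2.227, 0.004]
force: [0.4, 0.7, -0.4]
gripper_width: 0.0853
```

```bash
python3 - <<'E'
from h import *
from rig import get_obs,capture
o=get_obs();print(o["tool_pos"],o["force"],o["ee_rot"])
for n,b in(("scene",(265,130,465,280)),("top",(195,160,395,300))):
    c=capture(n);pickle.dump(c,open(n+"4.pkl","wb"));crop(c,*b,4,f"pics/{n}4.png")
E
```

```text
[0.52475754 0.02091227 0.15049795] [ 0.38985087  0.74565412 -0.39481913] [2.21149833 2.2271257  0.00435245]
```

View pics/scene4.png

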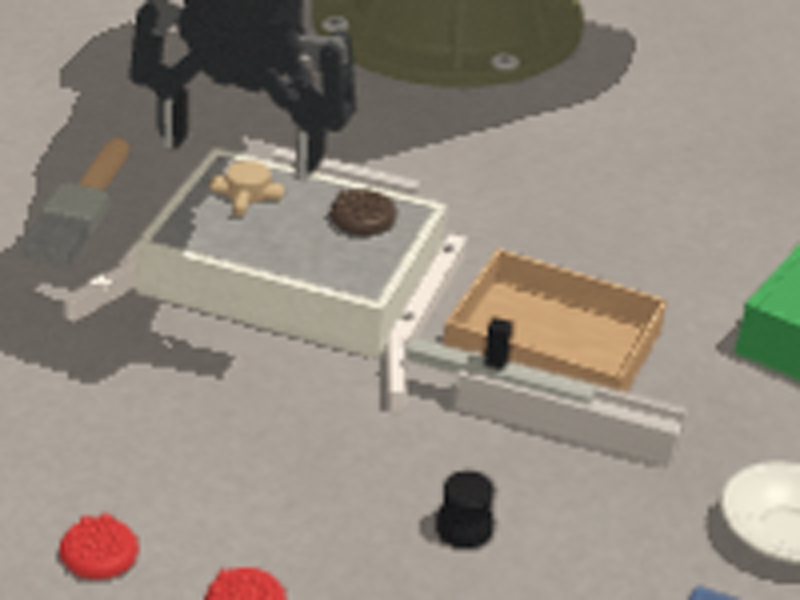

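View pics/top4.png

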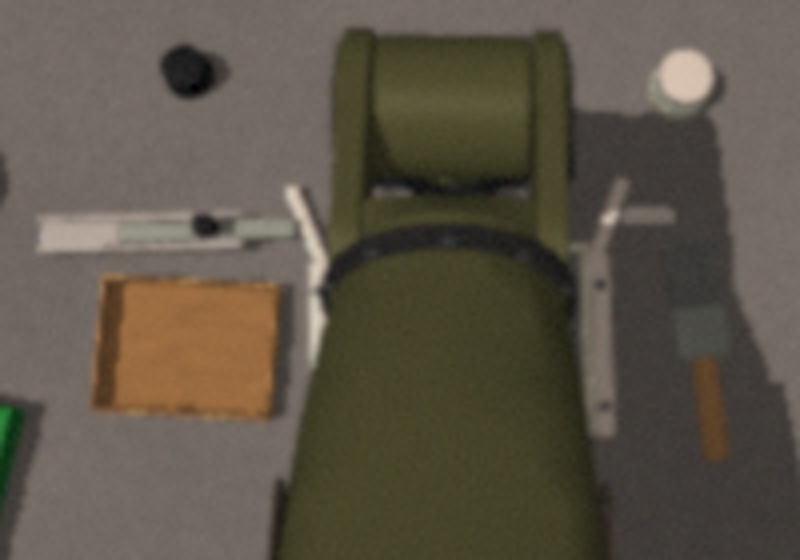

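```bash
python3 - <<'E'
from h import *
from rig import get_obs,capture
S=pickle.load(open("scene4.pkl","rb"));T=pickle.load(open("top4.pkl","rb"))
crop(S,370,195,420,235,16,"pics/sk.png");crop(T,230,200,265,228,20,"pics/tk.png")
D=np.array([.4271,.0202])
def dock(P):
    d=P[:,:2]-D;return np.c_[d[:,0]+.0065*d[:,1],d[:,1]-.0065*d[:,0]]
print("pred px", pr(S,[[.4271+.081-.0065*.187,.0202+.187+.0065*.081,.073]]),pr(T,[[.4271+.081-.0065*.187,.0202+.187+.0065*.081,.073]]))
far=ray(S,np.array([[380,304],[137,236]])/4+[265-.375,130-.375],.045);print("tray far corners dock",dock(far))
o=get_obs();
for t in([.507,.250,.150],): print(togo(o,t))
E
```

```text
pred px [[392.02570241 211.36801617]] [[243.45630389 215.37449127]]
tray far corners dock [[ 0.05780235  0.0892215 ]
 [ 0.05391552 -0.09997123]]
(array([ 0.2292, -0.0148, -0.0023]), array([-0.04, -0.  ,  0.03]))
```

View pics/sk.png

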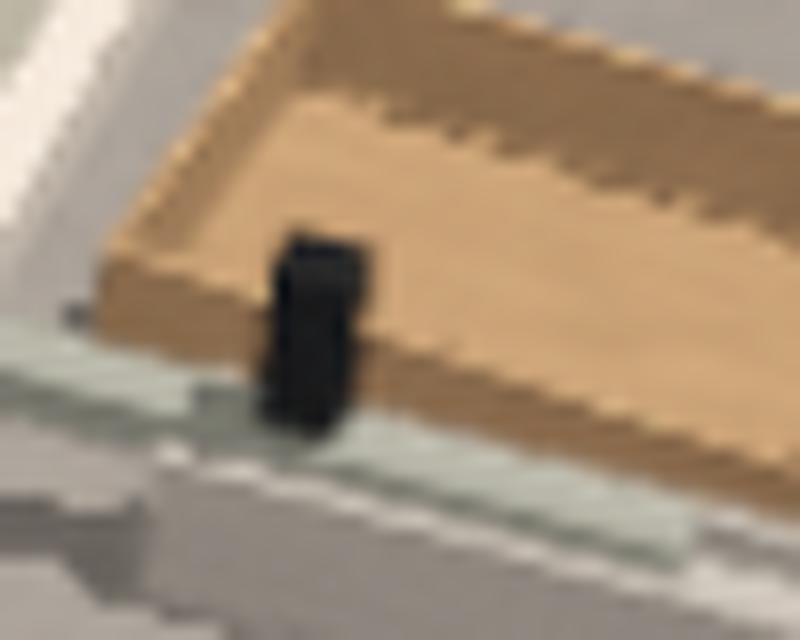

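View pics/tk.png

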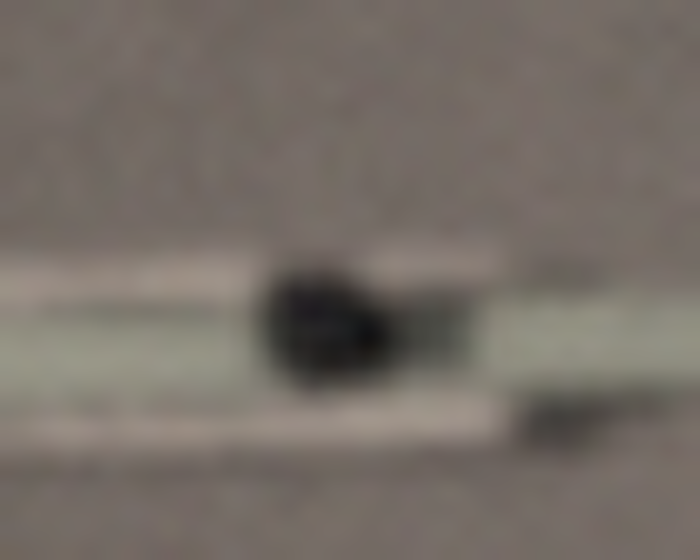

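drive_tool(
  rows=[-1, 0.05, -0.004, 0, 0, 0, 0, -1, 0.11, -0.008, 0, 0, 0, 0, -1, 0.17, -0.012, 0, 0, 0, 0, -1, 0.215, -0.0155, 0, 0, 0, 0, -1, 0.23, -0.0155, 0, 0, 0, 0, -1, 0.23, -0.0155, 0, 0, 0, 0, -1, 0.23, -0.0155, 0, 0, 0, 0, -1, 0.23, -0.0155, 0, 0, 0, 0],
)

```text
clock: 13.9
tool_pos: [0.5066, 0.2497, 0.1482]
ee_rot: [2.215, 2.227, -0.0]
force: [-0.2, -0.4, 0.2]
gripper_width: 0.0002
```

```bash
python3 - <<'E'
from h import *
from rig import get_obs,capture
o=get_obs();print(togo(o,[.5065,.250,.047]))
c=capture("top");crop(c,170,130,370,280,4,"pics/top5.png")
c=capture("scene");crop(c,310,80,510,230,4,"pics/s5.png")
E
```

```text
(array([ 3.000e-04, -1.000e-04,  1.012e-01]), array([-0.01,  0.01, -0.06]))
```

View pics/s5.png

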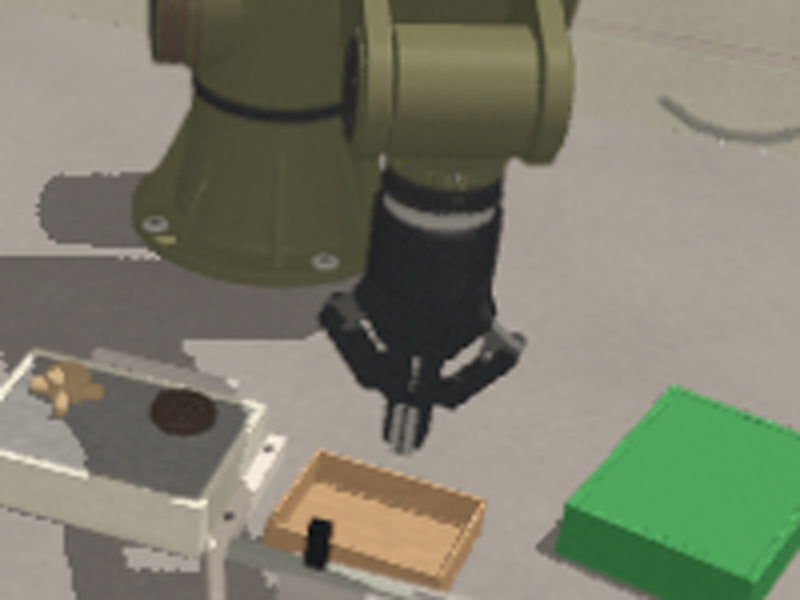

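View pics/top5.png

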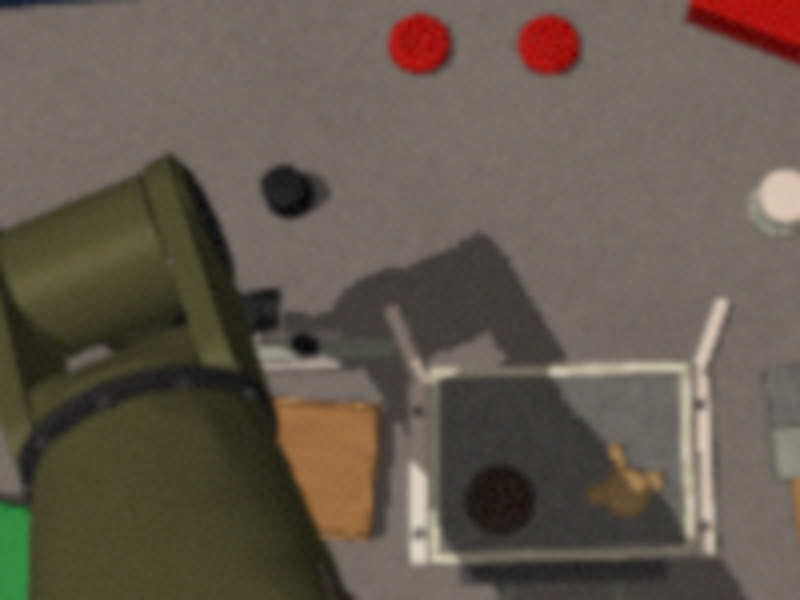

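```bash
python3 - <<'E'
from h import *
from rig import get_obs
o=get_obs();print(o["q"])
print(togo(o,[.5065,.245,.047],YAW),togo(o,[.5065,.245,.047],np.pi+YAW))
E
```

```text
[ 3.93654370e-01  4.12475959e-01  1.57035395e+00 -4.44984052e-05
  1.15877208e+00 -1.18298141e+00]
(array([-5.000e-03, -1.000e-04,  1.013e-01]), array([ 0.  ,  0.  , 89.96])) (array([-5.000e-03, -1.000e-04,  1.013e-01]), array([ -0.  ,   0.  , -90.04]))
```

drive_tool(
  rows=[-1, 0, 0, 0, 0, 0, 10, -1, 0, 0, 0, 0, 0, 20, -1, 0, 0, 0, 0, 0, 30, -1, 0, 0, 0, 0, 0, 40, -1, 0, 0, 0, 0, 0, 50, -1, 0, 0, 0, 0, 0, 60, -1, 0, 0, 0, 0, 0, 70, -1, 0, 0, 0, 0, 0, 80, -1, 0, 0, 0, 0, 0, 90, -1, 0, 0, 0.03, 0, 0, 90, -1, 0, 0, 0.06, 0, 0, 90, -1, 0, 0, 0.085, 0, 0, 90],
)

```text
clock: 15.5
tool_pos: [0.5063, 0.2503, 0.0623]
ee_rot: [3.141, 0.01, -0.0]
force: [0.1, 0.1, -0.8]
gripper_width: -0.0001
```

```bash
python3 - <<'E'
from h import *
from rig import get_obs,capture
o=get_obs();print(o["tool_pos"],o["q"],togo(o,[.5065,.245,.047],YAW))
c=capture("scene");crop(c,310,80,510,230,4,"pics/s6.png")
E
```

```text
[0.5063167  0.25029398 0.06232316] [ 3.94281773e-01  5.25958787e-01  1.62908228e+00 -4.66043559e-05
  9.86805998e-01  3.87911491e-01] (array([0.0002, 0.0053, 0.0153]), array([ 0.01,  0.01, -0.01]))
```

View pics/s6.png

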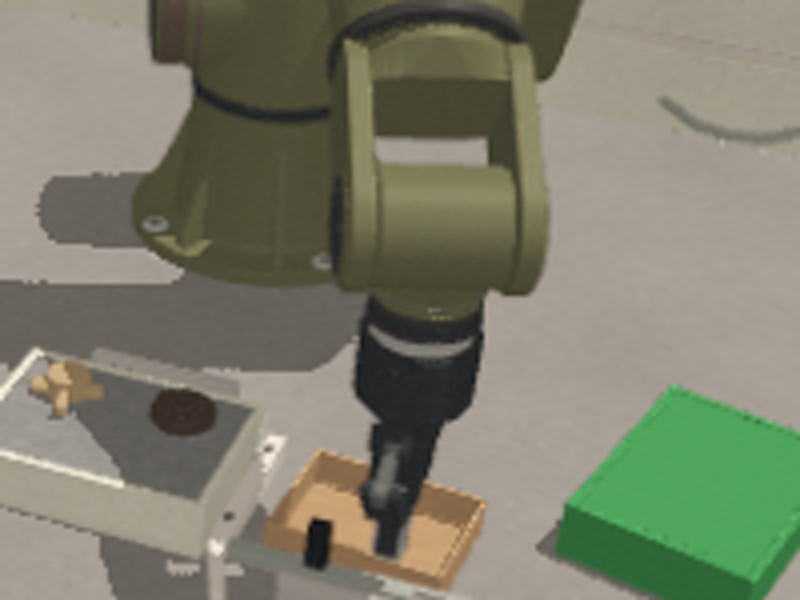

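drive_tool(
  rows=[-1, 0, 0, 0.012, 0, 0, 0, -1, 0, 0.006, 0.012, 0, 0, 0, -1, 0, 0.014, 0.012, 0, 0, 0, -1, 0, 0.02, 0.012, 0, 0, 0, -1, 0, 0.024, 0.012, 0, 0, 0, -1, 0, 0.028, 0.012, 0, 0, 0, -1, 0, 0.032, 0.012, 0, 0, 0, -1, 0, 0.036, 0.012, 0, 0, 0, -1, 0, 0.04, 0.012, 0, 0, 0],
)

```text
clock: 16.68
tool_pos: [0.5067, 0.2107, 0.0514]
ee_rot: [-3.141, -0.011, -0.0]
force: [-0.2, 1.7, 1.6]
gripper_width: 0.0002
```

```bash
python3 - <<'E'
from h import *
from rig import get_obs,capture
o=get_obs();print(o["tool_pos"],o["force"])
c=capture("scene");crop(c,310,80,510,230,4,"pics/s7.png")
E
```

```text
[0.50670988 0.21065713 0.05137047] [-0.2448002   1.73047927  1.60400231]
```

View pics/s7.png

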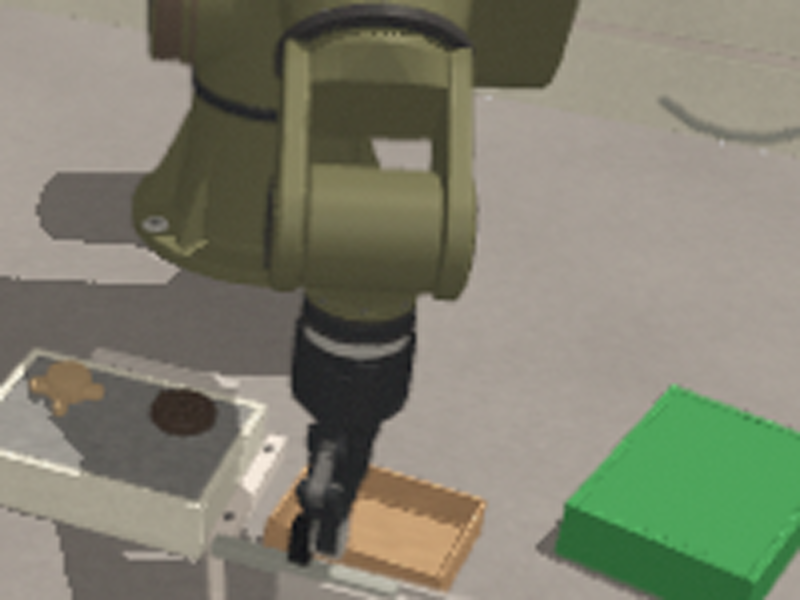

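drive_tool(
  rows=[-1, 0, 0.004, 0, 0, 0, 0, -1, 0, 0.009, 0, 0, 0, 0, -1, 0, 0.014, 0, 0, 0, 0, -1, 0, 0.019, 0, 0, 0, 0, -1, 0, 0.024, 0, 0, 0, 0, -1, 0, 0.029, 0, 0, 0, 0, -1, 0, 0.034, 0, 0, 0, 0, -1, 0, 0.039, 0, 0, 0, 0, -1, 0, 0.044, 0, 0, 0, 0, -1, 0, 0.048, 0, 0, 0, 0, -1, 0, 0.052, 0, 0, 0, 0, -1, 0, 0.055, 0, 0, 0, 0],
)

```text
clock: 18.23
tool_pos: [0.507, 0.1556, 0.0513]
ee_rot: [3.142, 0.011, -0.0]
force: [-0.1, 1.6, 1.1]
gripper_width: -0.0002
```

drive_tool(
  rows=[-1, 0, 0.002, 0, 0, 0, 0, -1, 0, 0.004, 0, 0, 0, 0],
)

```text
clock: 18.48
tool_pos: [0.507, 0.1517, 0.0513]
ee_rot: [3.142, 0.011, -0.0]
force: [-0.2, 2.2, 1.1]
gripper_width: -0.0
```

drive_tool(
  rows=[-1, 0, 0.0015, 0, 0, 0, 0],
)

```text
clock: 18.6
tool_pos: [0.507, 0.1502, 0.0513]
ee_rot: [3.142, 0.011, -0.0]
force: [0.2, 1.4, 1.5]
gripper_width: 0.0
```

drive_tool(
  rows=[-1, 0, 0.001, 0, 0, 0, 0, -1, 0, 0.002, 0, 0, 0, 0],
)

```text
clock: 18.85
tool_pos: [0.5071, 0.1483, 0.0513]
ee_rot: [-3.142, -0.011, 0.0]
force: [-0.5, 2.0, 1.3]
gripper_width: 0.0003
```

drive_tool(
  rows=[-1, 0, 0.001, 0, 0, 0, 0],
)

```text
clock: 18.98
tool_pos: [0.507, 0.1473, 0.0513]
ee_rot: [3.142, 0.011, -0.0]
force: [-0.8, 1.6, 0.7]
gripper_width: 0.0002
```

drive_tool(
  rows=[-1, 0, 0.001, 0, 0, 0, 0],
)

```text
clock: 19.1
tool_pos: [0.5071, 0.1468, 0.0513]
ee_rot: [-3.141, -0.011, -0.0]
force: [0.0, 13.5, 1.3]
gripper_width: -0.0
```

drive_tool(
  rows=[-1, 0, -0.003, 0, 0, 0, 0, -1, 0, -0.01, 0, 0, 0, 0, -1, 0, -0.03, 0, 0, 0, 0, -1, 0, -0.04, -0.03, 0, 0, 0, -1, 0, -0.06, -0.08, 0, 0, 0, -1, 0, -0.1, -0.12, 0, 0, 0, -1, 0, -0.15, -0.13, 0, 0, 0, -1, 0, -0.2, -0.13, 0, 0, 0, -1, 0, -0.23, -0.13, 0, 0, 0, -1, 0, -0.23, -0.13, 0, 0, 0],
)

```text
clock: 20.35
tool_pos: [0.5043, 0.3791, 0.1807]
ee_rot: [3.141, 0.016, -0.001]
force: [0.7, 0.6, -0.0]
gripper_width: -0.0002
```

```bash
python3 - <<'E'
from h import *
from rig import get_obs,capture
o=get_obs();print(o["tool_pos"],o["force"])
c=capture("scene");pickle.dump(c,open("scene8.pkl","wb"));crop(c,240,130,440,280,4,"pics/s8.png")
c=capture("top");pickle.dump(c,open("top8.pkl","wb"));crop(c,195,160,395,300,4,"pics/t8.png")
E
```

```text
[0.50431382 0.3791159  0.18070754] [ 0.66093483  0.61584197 -0.01697329]
```

View pics/s8.png

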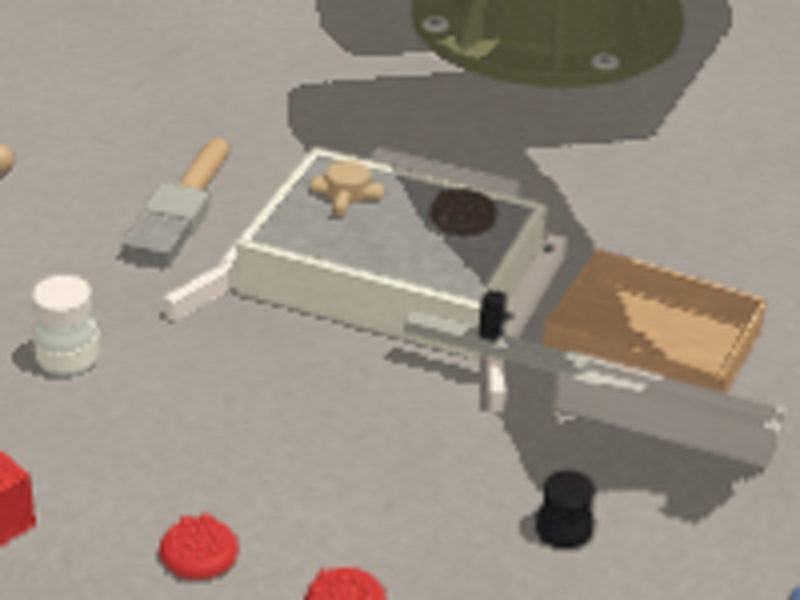

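View pics/t8.png

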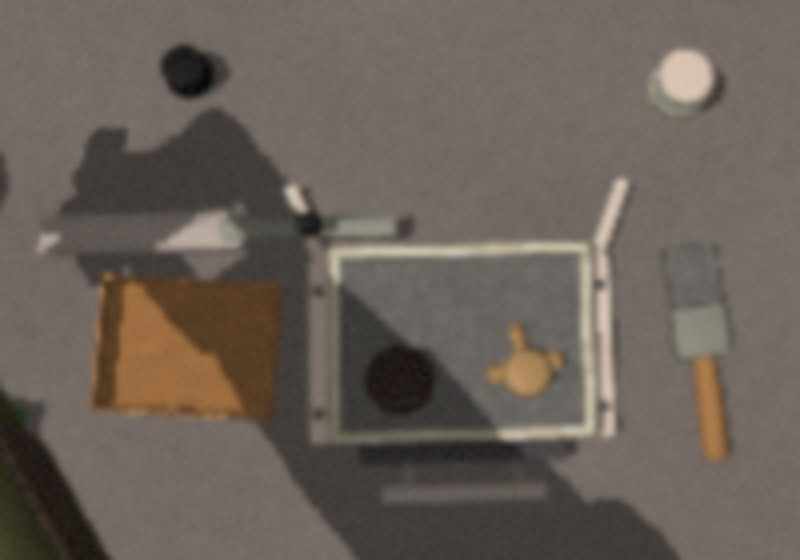

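```bash
python3 - <<'E'
from h import *
from fit import fit,tp,sp,tm,T,S
np.set_printoptions(precision=4,suppress=True)
T8=pickle.load(open("top8.pkl","rb"))
def rel(c,corn,am,ve):
    p,r=fit(tm,[(c,tm,corn)],[.5,.02,0]);R=np.array([[np.cos(p[2]),-np.sin(p[2])],[np.sin(p[2]),np.cos(p[2])]])
    print(p,abs(r).max(),[(ray(c,x,.06)[0,:2]-p[:2])@R for x in(am,ve)])
rel(T,tp((319,47),(574,40),(581,229),(322,234)),tp((390,170))[0],tp((513,160))[0])
rel(T8,tp((330,249),(589,243),(597,436),(332,443)),tp((400,380))[0],tp((527,371))[0])
E
```

```text
[0.5717 0.0264 0.0098] 0.4343459205585418 [array([-0.0263,  0.0434]), array([-0.0212, -0.0461])]
[0.4207 0.0191 0.0077] 0.2210067803275706 [array([-0.0265,  0.0447]), array([-0.0225, -0.0456])]
```

```bash
python3 -c "
from rig import hand_in
print(hand_in())"
```

```text
the job is handed in; nothing more can be done
None
```

I drew the white tray into the bay until it met the stop and held it pressed there. Then I let go and pushed the keeper bar across by its knob to its end stop. The job was handed in at about 20.5 s of the 64 s allowed.

- **Press on the stop:** The tray slid at about 5 N. I held 16–18 N in total for about 1.2 s, so 11–13 N on the stop. The highest total I read was 17.9 N, about 13 N on the stop. I added a small push partway through the hold because it was reading about 11 N.
- **Keeper:** It slid at about 1.7 N and stopped where predicted, with 13.5 N at the end stop. The last pictures show its tip behind the tray's far wall.
- **Tray and fossils:** The tray ended at about dock x = -6 mm, which agrees with the felt stop. The two fossils measure within about 1.5 mm of where they started on the foam, which is within the picture error.
- **Everything else:** The brush, jar, loupe, carton and red discs look undisturbed in the last pictures. I did not re-measure the bystanders outside those crops (caliper, dish, bone), but the arm passed well clear of them. The robot was touching nothing at hand-in.

No check failed. The two cameras disagreed on the tray's starting yaw by about 0.6°, so I used the value in between.

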